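Turn the four-way tube racks small-tube side up

TASK

Two empty four-way tube racks are standing tall on their narrow sides; I need both for microtubes, lying like the one already in use at the back. Without picking anything up, tip each rack over where it stands with a light push of the fingertips, so that it drops flat onto its wide side with the 32 small holes facing up (not the 18 larger ones). Leave everything else on the bench as it is, and finish with the hand clear.

Things in the scene. Friction and masses are not known exactly. Their poses are not given: they have to be found in the camera images.
- rack_a: yellow plastic four-way tube rack to tip: hollow block 175 x 52 x 95 mm along its x, y, z, 0.14 to 0.28 kg, loose. Origin at its centre. Holes by side: +y (wide) 32 of 11 mm, 4 rows of 8, wanted on top; -y (wide) 18 of 17 mm; +z (narrow) 4 of 30 mm; -z (narrow) 24 of 8 mm. It starts standing on -z, origin 47.5 mm above the bench, turned to any angle about the vertical
- rack_b: the other rack to tip, same shape, axes and weight as rack_a, on the other half of the bench, also turned to any angle. Either rack, pushed near its top, tips about the far bottom edge and falls on by itself past 29 degrees; the pushed wide side ends on top, 52 mm up, its centre about 74 mm farther along the push
- rack_a_small_side (a point): centre of rack_a's wide side with the 32 small holes (+y side, 26 mm from its origin)
- rack_b_small_side (a point): centre of rack_b's wide side with the 32 small holes (+y side, 26 mm from its origin)
- rack_in_use: a third yellow rack of the same kind at the back, already lying with its 32 small holes up and six capped microtubes in it; not to be disturbed. Origin at its centre, 26 mm above the bench; long axis x
- pipette: white and grey hand pipette lying on the bench between the two racks, 230 mm long along its x axis, 28 mm wide, up to 41 mm high, origin under its middle; not to be disturbed
- tube_block: black block 100 x 66 x 45 mm with 15 white screw-capped tubes standing in it (60 mm high in all), origin under its centre; not to be disturbed
- tip_box: white box of pipette tips with a red tip plate, 122 x 84 x 68 mm, origin under its centre; not to be disturbed
- wash_bottle: white plastic bottle with a blue cap, diameter 54 mm, 130 mm high, origin under its centre; not to be disturbed
- marker: black-capped white marker pen lying on the bench, 130 mm long along its x axis, 13 mm thick, origin under its middle; not to be disturbed
- waste_beaker: clear plastic beaker, diameter 76 mm, 85 mm high, origin under its centre; not to be disturbed
Not all that is in view belongs to the job. What is shaped like the rack_b but purple or turquoise is not meant.

How it is judged:
By the outcome, as a careful person would: the job done as asked, in the order asked, and still so for the second after the job is handed in, with the robot touching nothing.
It also fails if it takes over 42 s, if anything falls off the work surface, if the arm or the gripper's body presses on something with over 40 N, if the wrist force passes 120 N, or if a joint passes its speed limit or range.

ROBOT

A 6-joint arm with a two-finger parallel gripper is mounted at the origin on the work surface. World frame = base frame: x ahead of the robot, y to its left, z up, the work surface at z = 0. Lengths are in m, angles in rad, forces in N, time in s.
With the tool pointing down it reaches from about 0.35 to 0.8 m from the base axis. Payload 7.3 kg.
Tool frame: the origin (TCP) lies midway between the tips of the shut fingers; the grasp point (between the pads) lies 19 mm behind it; z points along the fingers, y is the line along which they close (so a half turn about z gives the same grasp; the last joint's range is limited). The gripper opens to 85 mm and grips with 20 to 120 N. Pads are 22 mm wide; open, the fingers measure 114 mm over their backs; the gripper's body (76 mm by 85 mm) begins 54 mm behind the grasp point. The pads swing forward as they close: fully open they stand 13 mm farther back than shut.
Start: joints at [1.121, 0.342, 1.524, -0, 1.275, -0.146], TCP at [0.157, 0.501, 0.231] pointing down, gripper open.
Joint ranges: [-2.53, 2.53], [-0.77, 2.02], [0.04, 2.7], [-1, 4.14], [0.28, 2.66], [-3.11, 3.11]. Speed limits (rad/s): [2.57, 2.57, 3.14, 3.14, 3.14, 3.14].

INTERFACE

Orientations are given as a 3x3 rotation matrix whose columns are the frame's x, y, z axes.
In Python, from workcell import r gives the robot as it stands. The module is installed in compiled form; this text tells all that it offers.
- The arm moves only by the shell command python3 -m creep 'ROWS' [FORCE]. ROWS is JSON, a list of rows, each a list of 5 numbers: the shift along the tool's x, y, z in cm, then the turn about the tool's z in rad, then the opening, from 0 (shut) to 1 (fully open). A call has 1 to 12 rows; each row is the pose to reach, as a shift and turn from the pose commanded when the call began, along the tool's axes at that moment; what a row does not reach only later rows make up. A row lasts 1/12 s, in which the tool goes at most 41.7 mm and 7.16 degrees, less where a joint would pass 70% of its speed; a pose out of reach is approached as far as the arm can. A call with a gripper value outside its range is refused whole. The fingers move at their own pace and stop on an object; FORCE is the grip in N (left out, the last holds). Time passes only in rows, so rows that repeat a pose let the fingers close. It gives the time, the measured TCP pose, the force, the opening and the grip force at its end, in the units of the state.
- r.get_obs(): the state, without advancing time (a new reading comes with each control period).
- r.grab_frame(name): name is "scene" or "top" or "wrist"; returns the picture (420x560x3 uint8, red, green, blue); there is no depth.
- r.calibration(name): a dict with "camera_matrix" (3x3 intrinsics, pixels), "R" (3x3) and "t" (3): a world point X has camera coordinates R X + t; the wrist camera has in their place "mount" (4x4, takes a point from camera to tool coordinates, whose origin is the TCP and whose axes are the flange's). Camera axes: x right, y down, z forward; pixel columns grow to the right and rows downward; lengths in m; the calibration is good to about 2 mm. A picture is of the moment at which its call begins: read the wrist's pose just before it. calibration takes no time and is no camera call.
- r.finish_job(): hands the job in; it is judged then, once.
The state is a dict: "time": time; "qpos": joint angles; "qd": joint speeds; "effort": joint torques, N m; "tcp_pos": TCP position; "tool_rot": TCP orientation; "force": force on the tool from outside, world axes, zero at the start; "torque": the same for the moment, N m; "width": finger opening in m; "grasp_force": force on a finger pad.
Only numpy, scipy, OpenCV 4.12 (cv2) and the standard library are available. Lean on these libraries where they do the work, as an engineer would, in place of code of your own. Each camera call takes 0.05 s, during which the arm holds its last target. There are 200 camera calls.

## Working session

There is one attempt and no reset: what is moved stays moved. The work goes in short steps, Python scripts to look and compute and a shell command to move; the robot and the scene stay as the last step left them, time stands still between calls to the robot, and variables do not carry over. Pictures are saved under pics/ and viewed, at most 10 in all, crops included, and the job is handed in when it is done.

```bash
mkdir -p pics
python3 - <<'E'
from workcell import r
import cv2,numpy as np
for n in("scene","top"):
    f=r.grab_frame(n);cv2.imwrite(f"pics/{n}0.png",f[:,:,::-1])
    c=r.calibration(n);print(n,c["camera_matrix"].tolist(),np.round(-c["R"].T@c["t"],3),np.round(c["R"],3).tolist())
o=r.get_obs();print(o["time"],o["tcp_pos"],o["tool_rot"],o["width"])
E
```

```text
scene [[539.81588142706, 0.0, 278.71898576030077], [0.0, 539.81588142706, 205.9561463435848], [0.0, 0.0, 1.0]] [1.343 0.269 1.307] [[-0.294, 0.956, 0.014], [0.798, 0.253, -0.546], [-0.526, -0.149, -0.838]]
top [[532.1808064967869, 0.0, 280.27798996697214], [0.0, 532.1808064967869, 211.05813666581932], [0.0, 0.0, 1.0]] [0.21  0.08  1.765] [[0.006, -1.0, 0.022], [-0.982, -0.01, -0.188], [0.189, -0.021, -0.982]]
0.1 [0.156875   0.5006358  0.23069422] [[-9.54209069e-01  2.99139961e-01 -5.80091385e-04]
 [ 2.99140470e-01  9.54208264e-01 -1.25261828e-03]
 [ 1.78819810e-04 -1.36878853e-03 -9.99999047e-01]] 0.08552399412513476
```

View pics/top0.png

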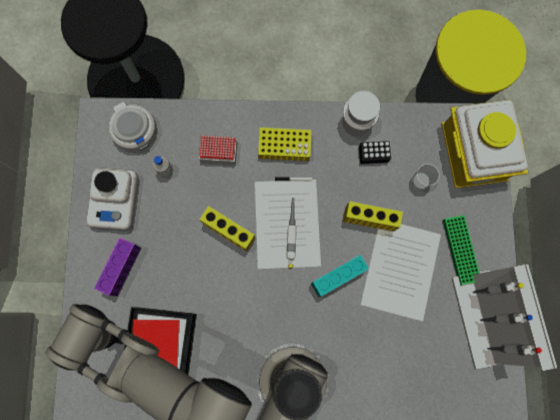

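View pics/scene0.png

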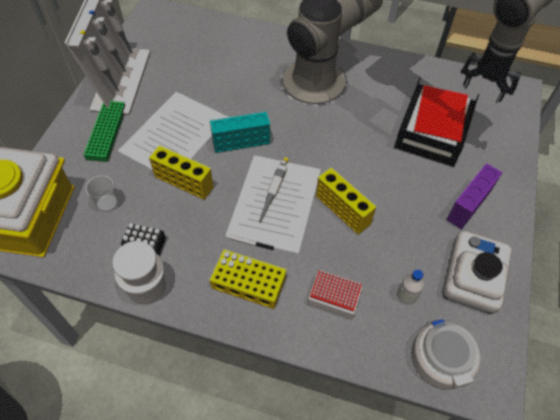

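The top view shows two standing yellow racks with 4 large holes up, at (228,228) and (375,216). The one lying at (285,143) holds tubes and is in use. The purple (118,267) and turquoise (340,276) ones are not meant. Next I'll measure the top faces and enlarge the scene view to tell the sides apart.

```bash
cat > h.py <<'E'
from workcell import r
import cv2,numpy as np
def ray(n,uv,z):
    c=r.calibration(n);R,t,K=c["R"],c["t"],c["camera_matrix"]
    o=-R.T@t;d=R.T@np.linalg.solve(K,[uv[0],uv[1],1]);return o+d*(z-o[2])/d[2]
def px(n,X):
    c=r.calibration(n);p=c["camera_matrix"]@(c["R"]@X+c["t"]);return p[:2]/p[2]
E
python3 - <<'E'
from h import *
f=cv2.imread("pics/top0.png")
h=cv2.cvtColor(f,cv2.COLOR_BGR2HSV)
# dark big holes on top of each rack
for nm,(x0,y0,x1,y1) in dict(L=(195,200,260,255),R=(340,195,410,235)).items():
    c=h[y0:y1,x0:x1]; y=((c[...,0]>20)&(c[...,0]<35)&(c[...,1]>120)&(c[...,2]>60)).astype(np.uint8)*255
    d=cv2.inRange(c[...,2],0,60)
    cs,hi=cv2.findContours(y,cv2.RETR_CCOMP,cv2.CHAIN_APPROX_NONE)
    hs=[]
    for k,q in enumerate(cs):
        if hi[0][k][3]>=0 and cv2.contourArea(q)>20:
            m=cv2.moments(q);hs.append(ray("top",(m["m10"]/m["m00"]+x0,m["m01"]/m["m00"]+y0),.095))
    hs=np.array(hs);print(nm,np.round(hs,3).tolist(),"mean",hs.mean(0).round(4))
    l=cv2.fitLine(hs[:,:2].astype(np.float32),cv2.DIST_L2,0,.01,.01).ravel();print("axis",l[:2],np.degrees(np.arctan2(l[1],l[0])))
s=cv2.imread("pics/scene0.png")
a=cv2.resize(s[140:205,140:220],None,fx=5,fy=5,interpolation=cv2.INTER_CUBIC)
b=cv2.resize(s[165:235,310:380],None,fx=5,fy=5,interpolation=cv2.INTER_CUBIC)
H=350;a=cv2.copyMakeBorder(a,0,H-a.shape[0],0,0,cv2.BORDER_CONSTANT)
cv2.imwrite("pics/crop1.png",np.hstack([a,b]))
for n,uv,z in(("pip tip",(293,198),.01),("pip mid",(292,240),.03),("pipend",(291,266),.01),("use",(285,143),.052),("block",(375,152),.06),("beaker",(427,178),.04),("bottle",(361,105),.13),("tipbox",(217,148),.068),("marker",(294,179),.01),("turq",(340,276),.1),("vial",(160,162),.05)):print(n,ray("top",uv,z).round(3))
E
```

```text
L [[0.447, 0.163, 0.095], [0.468, 0.198, 0.095], [0.49, 0.233, 0.095], [0.511, 0.267, 0.095]] mean [0.4789 0.2154 0.095 ]
axis [0.5220735 0.8529005] 58.528557
R [[0.513, -0.318, 0.095], [0.521, -0.277, 0.095], [0.529, -0.237, 0.095], [0.536, -0.196, 0.095]] mean [ 0.5249 -0.2569  0.095 ]
axis [0.18517159 0.9827062 ] 79.32886
pip tip [0.593 0.    0.01 ]
pip mid [0.447 0.004 0.03 ]
pipend [0.363 0.007 0.01 ]
use [0.772 0.03  0.052]
block [ 0.742 -0.272  0.06 ]
beaker [ 0.66  -0.449  0.04 ]
bottle [ 0.88  -0.216  0.13 ]
tipbox [0.747 0.255 0.068]
marker [ 0.659 -0.003  0.01 ]
turq [ 0.325 -0.143  0.1  ]
vial [0.701 0.445 0.05 ]
```

View pics/crop1.png

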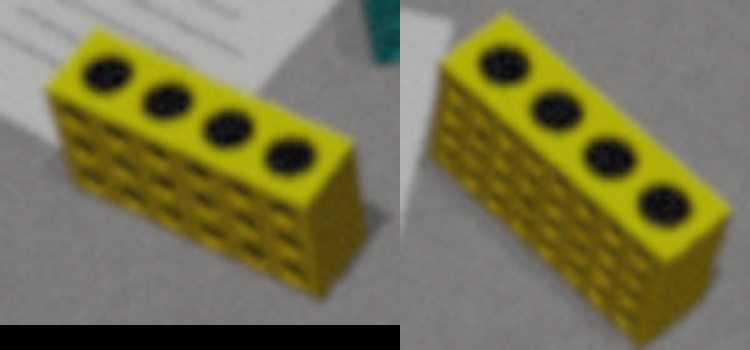

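The crops suggest the following: the rack at y<0 (left crop) shows about 6x3 large holes on its far side, and the rack at y>0 (right crop) shows about 8x4 small holes. I'll confirm with enlarged, rectified faces and work out the moves in the same script.

```bash
cat > plan.py <<'E'
from h import *
C={"L":(np.array([.4789,.2154]),58.53),"R":(np.array([.5249,-.2569]),79.33)}
def go(tgt,z,ang):
    "shift/turn in tool axes to TCP (x,y,z) with tool x at ang deg"
    o=r.get_obs();R=o["tool_rot"];d=R.T@(np.array([*tgt,z])-o["tcp_pos"])
    a=np.degrees(np.arctan2(R[1,0],R[0,0]));t=(ang-a+180)%360-180
    print("cm",(d*100).round(2),"tool turn",round(-np.radians(t),3))
E
python3 - <<'E'
from plan import *
s=cv2.imread("pics/scene0.png");out=[]
for k,(c,a) in C.items():
    a=np.radians(a);u=np.array([np.cos(a),np.sin(a)]);n=np.array([u[1],-u[0]])
    P=[px("scene",np.array([*(c+.026*n+sx*.0875*u),z])) for sx,z in((-1,.095),(1,.095),(1,0),(-1,0))]
    print(k,np.round(P,0).tolist(),"n",n.round(3))
    H=cv2.getPerspectiveTransform(np.float32(P),np.float32([[0,0],[525,0],[525,285],[0,285]]))
    out.append(cv2.warpPerspective(s,H,(525,285),flags=cv2.INTER_CUBIC))
    sg=-1 if k=="R" else 1
    pre=c+sg*.057*n; print("pre",pre.round(3)); go(pre,.085,a*180/np.pi+90)
cv2.imwrite("pics/rect.png",np.vstack(out))
E
```

```text
L [[318.0, 176.0], [363.0, 217.0], [358.0, 235.0], [315.0, 196.0]] n [ 0.853 -0.522]
pre [0.528 0.186]
cm [-44.79 -18.95  14.59] tool turn 0.245
R [[149.0, 157.0], [201.0, 180.0], [205.0, 200.0], [155.0, 177.0]] n [ 0.983 -0.185]
pre [ 0.469 -0.246]
cm [-52.12 -61.92  14.64] tool turn -0.118
```

View pics/rect.png

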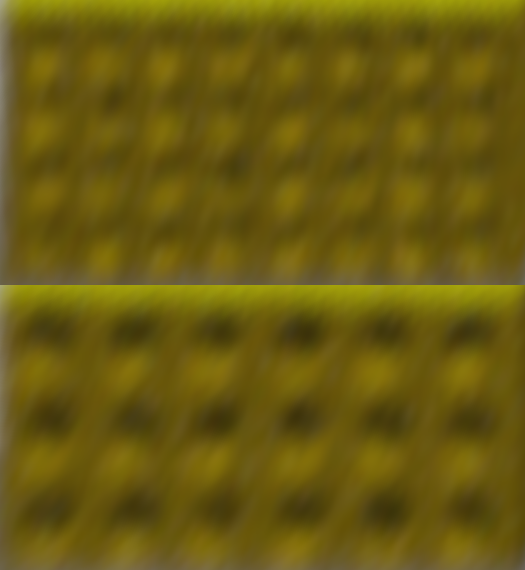

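The rectified faces settle it. The y>0 rack (top) shows 8x4 small holes on its far side, so I push it toward the robot. The y<0 rack (bottom) shows 6x3 large holes on its far side, so I push it away from the robot. I'll start with the y>0 rack.

```bash
python3 -m creep '[[-2,-0.8,0,0.02,0],[-5,-2.1,0,0.05,0],[-9,-3.8,0,0.1,0],[-13,-5.5,0,0.15,0],[-16.5,-7,0,0.2,0],[-20,-8.5,0,0.245,0],[-23.5,-10,0,0.245,0],[-27,-11.4,0,0.245,0],[-30.5,-12.9,0,0.245,0],[-34,-14.4,0,0.245,0],[-37.5,-15.9,0,0.245,0],[-41,-17.3,0,0.245,0]]'
python3 -c "
from plan import *
go((.528,.186),.085,148.53)"
```

```text
time: 1.1
tcp_pos: [0.4975, 0.2116, 0.231]
tool_rot: [[-0.853, 0.522, -0.001], [0.522, 0.853, -0.0], [0.001, -0.0, -1.0]]
force: [0.8, 1.5, 0.7]
width: 0.0
grasp_force: 0.0
cm [-3.95 -0.58 14.6 ] tool turn 0.0
```

```bash
python3 -m creep '[[-2,-0.3,0,0,0],[-4,-0.6,0,0,0],[-4,-0.6,2,0,0],[-4,-0.6,4.5,0,0],[-4,-0.6,7,0,0],[-4,-0.6,9.5,0,0],[-4,-0.6,12,0,0],[-4,-0.6,13.6,0,0],[-4,-0.6,14.6,0,0],[-4,-0.6,14.6,0,0],[-4,-0.6,14.6,0,0]]'
python3 - <<'E'
from plan import *
f=r.grab_frame("scene");cv2.imwrite("pics/s1.png",cv2.resize(f[120:290,250:430,::-1],None,fx=3.5,fy=3.5))
E
```

```text
time: 2.02
tcp_pos: [0.5276, 0.1873, 0.0854]
tool_rot: [[-0.853, 0.522, -0.0], [0.522, 0.853, -0.0], [0.0, -0.0, -1.0]]
force: [1.0, 0.2, 0.8]
width: -0.0002
grasp_force: 0.0
```

View pics/s1.png

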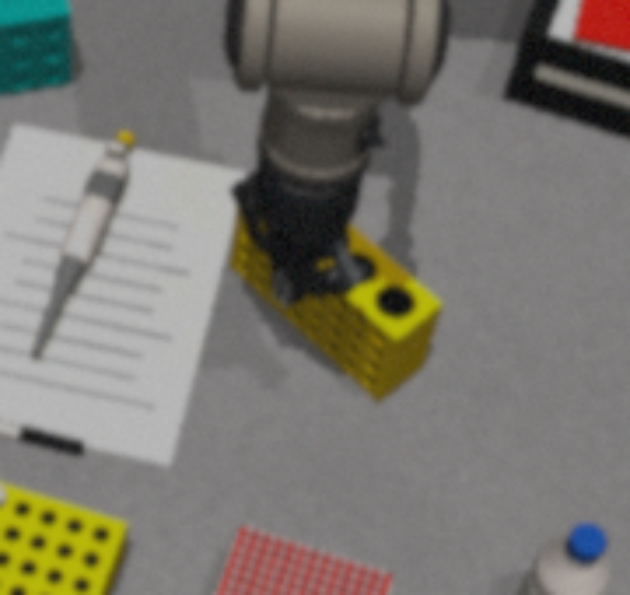

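The fingers stand just in front of the small-hole side, near the middle at about (300,290), and the rack is untouched. Now I push gently along tool +x.

```bash
python3 -m creep '[[0.5,0,0,0,0],[1,0,0,0,0],[1.5,0,0,0,0],[1.9,0,0,0,0],[2.3,0,0,0,0],[2.7,0,0,0,0],[3.1,0,0,0,0],[3.5,0,0,0,0]]'
```

```text
time: 2.73
tcp_pos: [0.4974, 0.2058, 0.0854]
tool_rot: [[-0.853, 0.522, 0.0], [0.522, 0.853, 0.0], [-0.0, 0.0, -1.0]]
force: [0.5, 0.3, 0.6]
width: -0.0
grasp_force: 0.4
```

```bash
python3 -m creep '[[0.4,0,0,0,0],[0.8,0,0,0,0],[1.2,0,0,0,0],[1.6,0,0,0,0],[2.0,0,0,0,0],[2.4,0,0,0,0],[2.8,0,0,0,0],[3.0,0,0,0,0],[3.0,0,0,0,0]]'
python3 - <<'E'
from plan import *
f=r.grab_frame("scene");cv2.imwrite("pics/s2.png",cv2.resize(f[120:290,250:430,::-1],None,fx=3.5,fy=3.5))
E
```

```text
time: 3.48
tcp_pos: [0.4715, 0.2215, 0.0853]
tool_rot: [[-0.853, 0.521, -0.0], [0.521, 0.853, 0.0], [0.0, -0.0, -1.0]]
force: [0.3, 0.3, 0.5]
width: 0.0001
grasp_force: 0.0
```

View pics/s2.png

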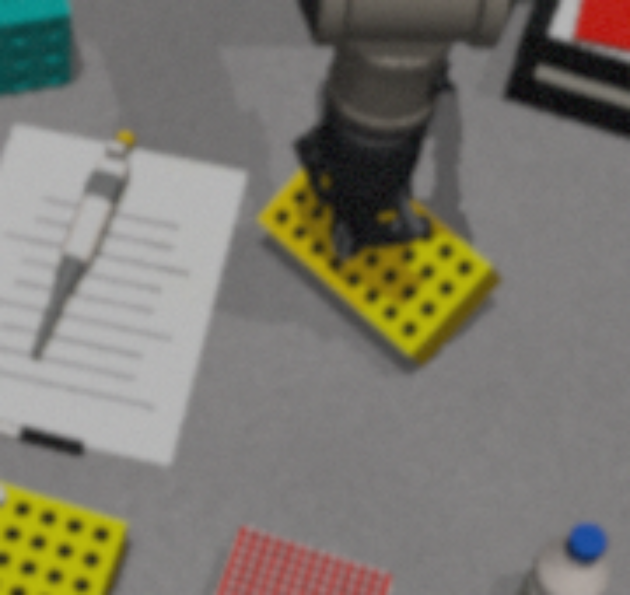

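The first rack now lies flat with its small holes up (about (380,270)), and the pipette hasn't moved. I'll raise the hand and cross to the other rack.

```bash
python3 -m creep '[[0,0,-1.5,0,0],[0,0,-4,0,0],[0,0,-7,0,0],[0,0,-10,0,0],[0,0,-12.5,0,0],[0,0,-14,0,0],[0,0,-14.5,0,0],[0,0,-14.5,0,0]]'
python3 -c "
from plan import *
go((.469,-.246),.085,169.33)"
```

```text
time: 4.2
tcp_pos: [0.4727, 0.2212, 0.2314]
tool_rot: [[-0.853, 0.522, 0.003], [0.522, 0.853, 0.001], [-0.002, 0.002, -1.0]]
force: [0.4, 0.9, -0.2]
width: -0.0001
grasp_force: 0.0
cm [-24.04 -40.08  14.6 ] tool turn -0.363
```

```bash
python3 -m creep '[[-1,-1.7,0,-0.02,0],[-2.5,-4.2,0,-0.05,0],[-4.5,-7.5,0,-0.1,0],[-6.5,-10.8,0,-0.15,0],[-8.5,-14.2,0,-0.2,0],[-10.5,-17.5,0,-0.25,0],[-12.5,-20.8,0,-0.3,0],[-14.5,-24.2,0,-0.363,0],[-16.5,-27.5,0,-0.363,0],[-18.5,-30.8,0,-0.363,0],[-20,-33.4,0,-0.363,0],[-21,-35,0,-0.363,0]]' && python3 -c "
from plan import *
go((.469,-.246),.085,169.33)"
```

```text
time: 5.2
tcp_pos: [0.4675, -0.1899, 0.2283]
tool_rot: [[-0.982, 0.187, -0.003], [0.187, 0.982, 0.001], [0.003, 0.0, -1.0]]
force: [0.5, 0.0, 0.1]
width: 0.0001
grasp_force: 0.0
cm [-1.24 -5.49 14.33] tool turn -0.002
```

```bash
python3 -m creep '[[-0.5,-2,0,0,0],[-0.9,-4,0,0,0],[-1.2,-5.5,0,0,0],[-1.2,-5.5,2,0,0],[-1.2,-5.5,4.5,0,0],[-1.2,-5.5,7,0,0],[-1.2,-5.5,9.5,0,0],[-1.2,-5.5,12,0,0],[-1.2,-5.5,13.6,0,0],[-1.2,-5.5,14.5,0,0],[-1.2,-5.5,14.5,0,0]]'
python3 - <<'E'
from plan import *
f=r.grab_frame("top");cv2.imwrite("pics/t1.png",cv2.resize(f[130:310,290:450,::-1],None,fx=3.3,fy=3.3))
go((.469,-.246),.085,169.33)
E
```

```text
time: 6.12
tcp_pos: [0.4689, -0.2422, 0.0826]
tool_rot: [[-0.983, 0.185, -0.004], [0.185, 0.983, 0.003], [0.005, 0.002, -1.0]]
force: [-0.2, -0.3, 0.2]
width: -0.0
grasp_force: 0.0
cm [ 0.01 -0.33 -0.08] tool turn 0.001
```

View pics/t1.png

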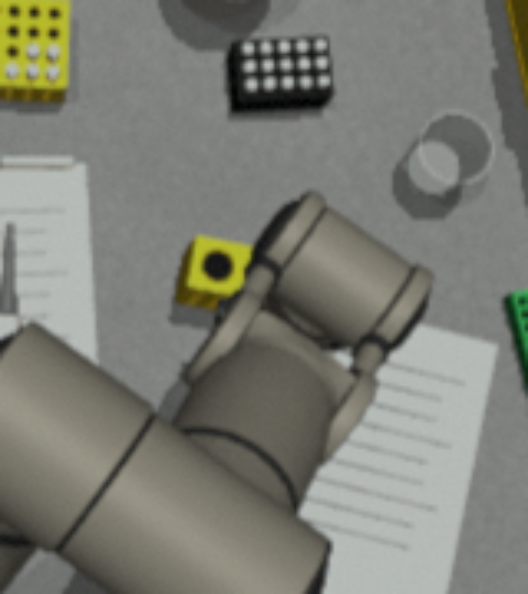

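The rack still stands in place and the hand is behind it on the robot side. The tube block and beaker are clear of the landing area. Pushing along tool -x.

```bash
python3 -m creep '[[-0.5,-0.2,-0.2,0,0],[-1,-0.3,-0.2,0,0],[-1.5,-0.3,-0.2,0,0],[-1.9,-0.3,-0.2,0,0],[-2.3,-0.3,-0.2,0,0],[-2.7,-0.3,-0.2,0,0],[-3.1,-0.3,-0.2,0,0],[-3.5,-0.3,-0.2,0,0]]'
```

```text
time: 6.83
tcp_pos: [0.5044, -0.2526, 0.0873]
tool_rot: [[-0.983, 0.185, -0.0], [0.185, 0.983, 0.0], [0.0, 0.0, -1.0]]
force: [-0.6, -0.3, 0.7]
width: -0.0001
grasp_force: 0.5
```

```bash
python3 -m creep '[[-0.4,0,0,0,0],[-0.8,0,0,0,0],[-1.2,0,0,0,0],[-1.6,0,0,0,0],[-2.0,0,0,0,0],[-2.4,0,0,0,0],[-2.8,0,0,0,0],[-3.0,0,0,0,0],[-3.0,0,0,0,0]]'
```

```text
time: 7.58
tcp_pos: [0.5341, -0.2583, 0.0872]
tool_rot: [[-0.983, 0.185, 0.0], [0.185, 0.983, -0.0], [-0.0, 0.0, -1.0]]
force: [0.5, -0.4, 0.3]
width: 0.0002
grasp_force: 0.0
```

```bash
python3 -m creep '[[0,0,-1.5,0,0],[0,0,-4,0,0],[0,0,-7,0,0],[1,0,-10,0,0],[3,0,-12.5,0,0],[5,0,-14,0,0],[7,0,-14.5,0,0],[9,0,-14.5,0,0],[10,0,-14.5,0,0],[10,0,-14.5,0,0],[10,0,-14.5,0,0]]'
python3 - <<'E'
from plan import *
for n in("scene","top"):
    f=r.grab_frame(n);cv2.imwrite(f"pics/{n}9.png",f[:,:,::-1])
E
```

```text
time: 8.5
tcp_pos: [0.4356, -0.2399, 0.2324]
tool_rot: [[-0.983, 0.185, 0.001], [0.185, 0.983, -0.0], [-0.001, 0.0, -1.0]]
force: [0.8, 0.2, -0.5]
width: -0.0001
grasp_force: 0.0
```

View pics/scene9.png

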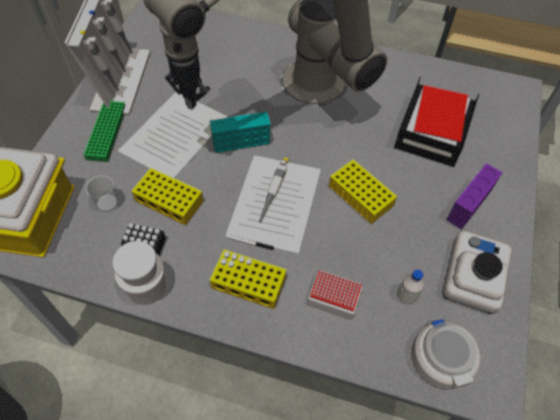

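View pics/top9.png

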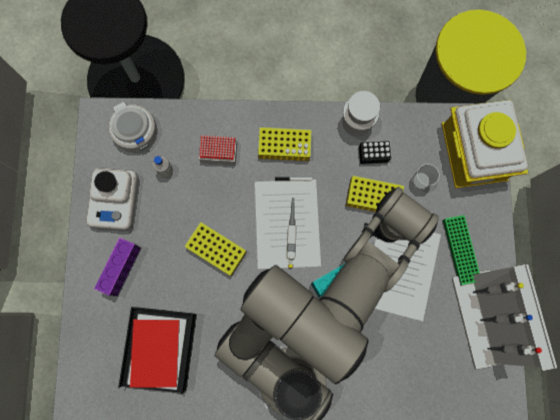

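Both racks lie flat with the 8x4 small holes up, at (363,190) and (167,195) in the scene view. Everything else is where it was, and the hand is clear.

```bash
python3 -c "
from workcell import r
print(r.finish_job())"
```

```text
the job is handed in; nothing more can be done
None
```

I tipped both racks flat with their 32 small holes up, nothing else on the bench appears to have moved, and I handed the job in at about 8.6 s with the hand clear.

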